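Lock the tile saw's fence with its gate knob

TASK

Lock the tile saw's fence: with a fingertip, gently push the yellow knob along its L-shaped slot to the corner, then along the short leg until it is fully home at the end by the green mark. Only push it, do not pinch or lift it, leave everything else as it is, and finish with the hand clear.

Things in the scene. Friction and masses are not known exactly. Their poses are not given: they have to be found in the camera images.
- tile_saw: fixed tabletop tile saw, maroon tub 320 x 430 mm; origin under its centre; +x roughly away from the robot, +y left, z up. Right half: grey cover plate 195 x 150 mm, its top 87.5 mm above the bench, with the L slot. Left half: deck (top 87.5 mm) with steel rip fence (x -145 to 145, y -24 to 2, top 106 mm) and maroon blade guard (x -20 to 135, y 131 to 149, top 148 mm)
- lock_knob: yellow lock knob, about 0.12 kg, captive in the slot: pin 14 mm in diameter, slippery 60 mm disc under the cover, round grip 32 mm in diameter from 3.5 to 31.5 mm above the cover. Origin: on the axis, 12.5 mm below the cover's top; z up. Slides with under 5 N pushed low on the grip, can spin, rocks slightly, 2 mm play across the slot, stays where left (no spring or catch)
- knob_top (a point): centre of the yellow grip's top face, 31.5 mm above the cover plate. The plate is clear round the knob's path: the nearest thing is the fence, about 35 mm from the grip once it is locked
- slot_start (a point): at the cover's top surface: the pin's axis at the blind end of the long leg. The slot, 18 mm wide, runs straight from here 90 mm along the saw's +x to slot_corner. The knob starts here or up to 30 mm along
- slot_corner (a point): at the cover's top surface: where the middle lines of the two legs cross (the pin can go 2 mm past it). From here the short leg runs 55 mm along the saw's +y (left) to slot_home
- slot_home (a point): at the cover's top surface: the pin's axis when the pin touches the end of the short leg, the locked position. A small green mark lies on the cover 13 to 20 mm beyond this point
- tile: blue ceramic tile, 100 x 100 x 8 mm, lying on the saw's deck. Not to be disturbed; origin at the middle of its underside
- spacer_tub: small clear tub with blue cap, 52 mm in diameter and 52 mm tall, standing on the deck. Not to be disturbed; origin at the middle of its underside
- pencil: flat red carpenter's pencil, 150 x 13 x 8 mm, lying on the deck. Not to be disturbed; origin at the middle of its underside
- mallet: mallet with a light wooden handle, lying on the bench left of the saw. Not to be disturbed
- grout_bucket: small open orange bucket, 110 mm in diameter and 95 mm tall, on the bench right of the saw. Not to be disturbed; origin at the middle of its underside
- trowel: flat steel trowel, blade 200 x 90 mm, wooden handle, lying on the bench right of the saw. Not to be disturbed
- tape_measure: yellow tape measure, 68 x 34 x 62 mm, on the bench left of the saw. Not to be disturbed; origin at the middle of its underside
Not all that is in view belongs to the job. What is shaped like the lock_knob but pink is not meant.

How it is judged (in metres and radians):
On the way:
1. the knob has reached the corner of the slot (within 10 mm) (horizontal distance between lock_knob and slot_corner below 0.01 m), for 0.02 s.
At the end, for the whole second after the job is handed in: The knob's pin is within 6 mm of the end position of the short leg, upright (within 0.1 rad), seated in its slot and at rest; the tile and tub are within 15 mm, the pencil within 20 mm and the other loose things within 25 mm of where they began (horizontal distance between lock_knob and slot_home below 0.006 m and z of lock_knob in the frame of tile_saw below 0.079 m and angle between lock_knob's own z axis and vertical below 0.1 rad and linear speed of lock_knob below 0.01 m/s and distance of each of tile, spacer_tub from where it was at the start of the episode below 0.015 m and distance of pencil from where it was at the start of the episode below 0.02 m and distance of each of mallet, grout_bucket, trowel, tape_measure from where it was at the start of the episode below 0.025 m); the robot touches nothing.
It fails at once if the knob is lifted or wrenched (raised more than 5 mm or tilted more than 0.25 rad) (z of lock_knob in the frame of tile_saw above 0.08 m or angle between lock_knob's own z axis and vertical above 0.25 rad).
It fails at once if the knob is pinched or shoved hard (more than 35 N from the fingers) (contact force between the fingers and lock_knob above 35 N).
It fails at once if another thing is moved (more than 15 to 25 mm) or lifted (distance of any of tile, spacer_tub from where it was at the start of the episode above 0.015 m or distance of pencil from where it was at the start of the episode above 0.02 m or distance of any of mallet, grout_bucket, trowel, tape_measure from where it was at the start of the episode above 0.025 m).
It also fails if it takes over 53 s, if anything falls off the work surface, if the arm or the gripper's body presses on something with over 40 N, if the wrist force passes 120 N, or if a joint passes its speed limit or range.

ROBOT

A 6-joint arm with a two-finger parallel gripper is mounted at the origin on the work surface. World frame = base frame: x ahead of the robot, y to its left, z up, the work surface at z = 0. Lengths are in m, angles in degrees, forces in N, time in s.
With the tool pointing down it reaches from about 0.4 to 0.825 m from the base axis. Payload 7 kg.
Tool frame: the origin (TCP) lies between the finger pads; the fingertips stand 14 mm ahead of it and the grasp point (between the pads) lies 5 mm behind it (r.tips_ahead is the distance from the TCP to the fingertips, in m); z points along the fingers, y is the direction in which the jaws open and shut (so a half turn about z gives the same grasp; the last joint's range is limited). The gripper opens to 88 mm and grips with 3 to 60 N. Pads are 19 mm wide; open, the fingers measure 130 mm over their backs; the gripper's body (78 mm by 193 mm) begins 47 mm behind the grasp point.
Start: joints at [-49.956, 20.546, 0.682, 0, -70.136, -16.507], TCP at [0.27, -0.619, 0.241] pointing down, gripper open.
Joint ranges: [-176.03, 176.03], [-82.01, 121.73], [-58.28, 71.71], [-173.87, 95.51], [-174.79, -0.11], [-173.66, 173.66]. Speed limits (degrees/s): [136.94, 136.94, 172.46, 180, 180, 180].

INTERFACE

Orientations are given as [roll, pitch, yaw] about the fixed x, y, z axes, in that order (R = Rz(yaw) Ry(pitch) Rx(roll)).
In Python, from plant import r gives the robot as it stands.
- The arm moves only by the tool apply_moves, never from a script. Its arguments are lists of equal length, an entry for each row: "slide": the shift along the tool's x, y, z as a fraction of full scale, a list of three; "turn": the turn, a rotation vector about the tool's x, y, z as a fraction of full scale, a list of three; "jaw": the closure, from 0 (fully open) to 1 (shut). In form: {"slide": [[dx, dy, dz], ...], "turn": [[wx, wy, wz], ...], "jaw": [jaw, ...]}. A call has 1 to 8 rows; each row shifts and turns the commanded pose from where the row before left it, along the tool's axes as they then stand; what a row does not reach is not made up. Full scale, the value 1, is 0.1 m for a shift and 1.5 rad for a turn. A row lasts 1/10 s, in which the tool goes at most 50 mm and 8.59 degrees, less where a joint would pass 70% of its speed; a pose out of reach is approached as far as the arm can. A call with a number of a shift or a turn outside -1 to 1 is refused whole. A call with a gripper value outside its range is refused whole. The fingers move at their own pace and stop on an object; "newtons" is the grip in N (left out, the last holds). Time passes only in rows, so rows that do not move let the fingers close. It gives the time, the measured TCP pose, the force and the opening at its end, in the units of the state.
- r.get_state(): the state, without advancing time (a new reading comes with each control period).
- r.capture(name): name is "scene" or "top" or "wrist"; returns a dict with "pixels" (480x640x3 uint8, blue, green, red), "depth" (480x640 float32, m along the optical axis (not along the pixel's ray), 0 where there is no reading), "fx", "fy", "cx", "cy" (pixels), "dist_coeffs" ([k1, k2, p1, p2, k3] as OpenCV has them; the pictures are not rectified), "rvec" (rotation vector, rad) and "tvec" (3), from world to camera coordinates, as OpenCV has them. Camera axes: x right, y down, z forward; pixel columns grow to the right and rows downward; lengths in m; the calibration is good to about 2 mm. A picture is of the moment at which its call begins.
- r.close_job(): hands the job in, once; it reports no verdict.
The state is a dict: "time_s": time; "joints": joint angles; "qd": joint speeds; "joint_torque": joint torques, N m; "tcp_pos": TCP position; "eef_rot": TCP orientation; "contact_force": force on the tool from outside, world axes, zero at the start; "moment": the same for the moment, N m; "gripper_width": finger opening in m.
Only numpy, scipy, OpenCV 4.12 (cv2) and the standard library are available. Lean on these libraries where they do the work, as an engineer would, in place of code of your own. Each camera call takes 0.05 s, during which the arm holds its last target.

## Working session

There is one attempt and no reset: what is moved stays moved. The work goes in short steps, Python scripts to look and compute and a tool call to move; the robot and the scene stay as the last step left them, time stands still between calls to the robot, and variables do not carry over. Pictures are saved under pics/ and viewed, and the job is handed in when it is done.

Besides the shell and the picture viewer there is one more tool, called as name(argument=value, ...) on one line, values as JSON. apply_moves: Moves the arm, as the interface text tells. Shift numbers are shares of 0.1 m and turn numbers shares of 1.5 rad, none past 1 either way. Its arguments: {"type":"object","properties":{"slide":{"type":"array"},"turn":{"type":"array"},"jaw":{"type":"array"},"newtons":{"type":"number"}},"required":["slide","turn","jaw"]}

```bash
ls; mkdir -p pics
python3 - <<'E'
from plant import r
import cv2
print(r.get_state())
for n in("scene","top","wrist"):
    c=r.capture(n); cv2.imwrite(f"pics/{n}0.png",c["pixels"])
    print(n,c["fx"],c["cx"],c["cy"],c["dist_coeffs"],c["rvec"],c["tvec"])
E
```

```text
pics
{'time_s': 0.0, 'joints': array([-4.99566842e+01,  2.05914810e+01,  6.35471345e-01, -2.02777615e-02,
       -7.01368555e+01, -1.65083271e+01]), 'qd': array([ 0.02346314, -0.00749244,  0.04680321, -0.06605062,  0.05344156,
        0.03304258]), 'joint_torque': array([-2.79102887e-04, -5.82721245e+01,  2.93045962e+01,  6.99710727e+00,
        6.85335224e-03, -1.41516525e-04]), 'tcp_pos': array([ 0.2693458 , -0.61843239,  0.23963456]), 'eef_rot': array([ 1.79905546e+02, -8.11390067e-03, -1.56471910e+02]), 'contact_force': array([ 0.02044559,  0.98583014, -0.61386039]), 'moment': array([-0.00797486,  0.01609301, -0.04957655]), 'gripper_width': 0.08762415388543526}
scene 540.0171846662572 318.48164609762836 242.82057344687146 [-0.08801712  0.          0.          0.          0.        ] [ 2.17739467  0.88284898 -0.40403859] [-0.38037811 -0.16711763  1.56898646]
top 487.26569107034595 312.39503096416894 242.18655123123457 [-0.06224777  0.          0.          0.          0.        ] [ 2.22183319 -2.17317275  0.06355843] [0.00858721 0.51640868 1.17135628]
wrist 375.60329957117256 319.34544000735656 238.19203268840334 [-0.06425502  0.          0.          0.          0.        ] [-1.62343968 -2.47568839 -0.36705131] [ 0.67330023 -0.03511917  0.39074719]
```

View pics/scene0.png

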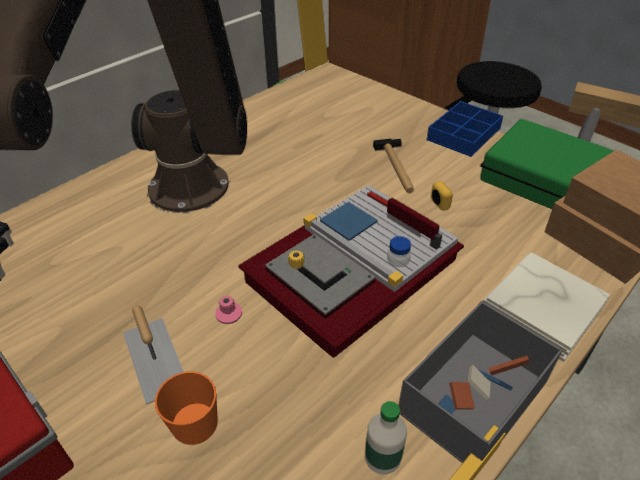

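View pics/top0.png

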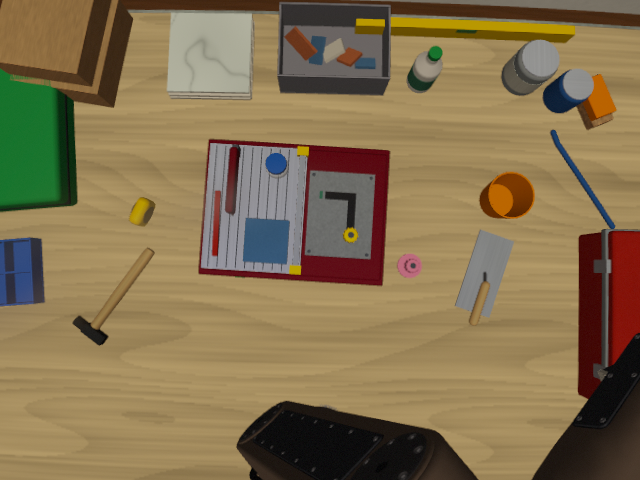

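View pics/wrist0.png

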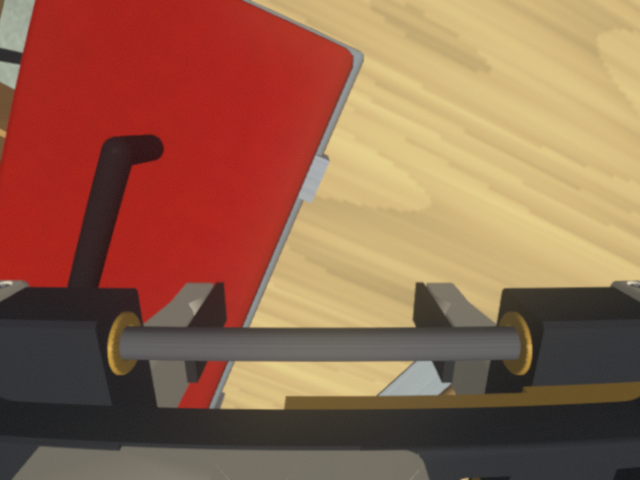

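The yellow knob is at (350,235) in the top view and (296,259) in the scene view, on the grey plate. The pink look-alike lies on the bench at top (409,266), scene (228,310). Fence end blocks, also yellow, are at top (302,151) and (295,270). Next: enlarged crops to confirm, then measure.

```bash
cat > h.py <<'E'
import numpy as np, cv2
def cam(c):
    K=np.array([[c["fx"],0,c["cx"]],[0,c["fy"],c["cy"]],[0,0,1]]);R=cv2.Rodrigues(np.array(c["rvec"]))[0];t=np.array(c["tvec"]).ravel()
    return K,np.array(c["dist_coeffs"]),R,t
def ray(c,px):
    K,d,R,t=cam(c);u=cv2.undistortPoints(np.array([[px]],float),K,d).ravel()
    return -R.T@t, R.T@np.array([u[0],u[1],1])
def onz(c,px,z):
    o,v=ray(c,px);return o+v*(z-o[2])/v[2]
def tri(c1,p1,c2,p2):
    o1,v1=ray(c1,p1);o2,v2=ray(c2,p2)
    s=np.linalg.lstsq(np.c_[v1,-v2],o2-o1,rcond=None)[0]
    a,b=o1+v1*s[0],o2+v2*s[1];return (a+b)/2,np.linalg.norm(a-b)
def proj(c,X):
    K,d,R,t=cam(c);return cv2.projectPoints(np.array([X],float),np.array(c["rvec"],float),t,K,d)[0].ravel()
def mask(c,name,roi):
    x0,y0,x1,y1=roi;h=cv2.cvtColor(c["pixels"],cv2.COLOR_BGR2HSV)
    m={"yellow":cv2.inRange(h,(20,120,90),(35,255,255)),"dark":cv2.inRange(h,(0,0,0),(180,255,45)),"green":cv2.inRange(h,(45,50,30),(95,255,255)),"grey":cv2.inRange(h,(0,0,70),(180,60,190))}[name]
    o=np.zeros_like(m);o[y0:y1,x0:x1]=m[y0:y1,x0:x1];return o
E
python3 - <<'E'
from plant import r
from h import *
T=r.capture("top");S=r.capture("scene")
a=cv2.resize(T["pixels"][160:270,295:390],None,fx=5,fy=5,interpolation=cv2.INTER_CUBIC)
b=cv2.resize(S["pixels"][225:325,255:385],None,fx=5,fy=5,interpolation=cv2.INTER_CUBIC)
cv2.imwrite("pics/ct.png",a);cv2.imwrite("pics/cs.png",b)
for c,n,roi in((T,"yellow",(335,215,370,250)),(T,"green",(312,180,330,210)),(T,"dark",(315,180,365,250)),(S,"yellow",(280,240,312,275)),(S,"green",(335,260,360,280)),(T,"grey",(300,165,385,265))):
    m=mask(c,n,roi);cs=max(cv2.findContours(m,0,1)[0],key=cv2.contourArea)
    print(n,cv2.contourArea(cs),cv2.boundingRect(cs),cv2.minAreaRect(cs))
    M=cv2.moments(cs);p=(M["m10"]/M["m00"],M["m01"]/M["m00"]); print(p,onz(c,p,.0875))
for y in range(180,250,6):
  print(y,[tuple(T["pixels"][y,x]) for x in range(320,362,6)]) if 0 else None
E
```

```text
yellow 166.0 (343, 227, 15, 16) ((350.0, 234.5), (15.0, 14.0), 90.0)
(350.0883534136546, 234.79417670682727) [ 0.53103053 -0.06527985  0.0875    ]
green 14.5 (319, 191, 4, 8) ((320.5, 194.5), (7.0, 3.0), 90.0)
(320.74712643678157, 194.4942528735632) [0.62211074 0.00365049 0.0875    ]
dark 311.0 (326, 192, 30, 35) ((339.59136962890625, 208.94656372070312), (29.126123428344727, 33.17794418334961), 3.3664605617523193)
(345.37781350482317, 204.04876741693462) [ 0.60138014 -0.05324178  0.0875    ]
yellow 204.0 (288, 250, 16, 19) ((295.5, 259.0), (18.0, 15.0), 90.0)
(295.91013071895424, 258.8169934640523) [ 0.51603729 -0.05350497  0.0875    ]
green 9.5 (345, 267, 6, 6) ((347.739990234375, 269.67999267578125), (6.40000057220459, 2.200000047683716), 36.869895935058594)
(347.6140350877193, 269.6140350877193) [0.62273742 0.00153591 0.0875    ]
grey 5367.0 (305, 171, 70, 88) ((339.91058349609375, 214.53765869140625), (65.57807922363281, 84.55949401855469), 3.7313966751098633)
(339.72007949816776, 214.60763306626916) [ 0.57677537 -0.04072345  0.0875    ]
```

View pics/ct.png

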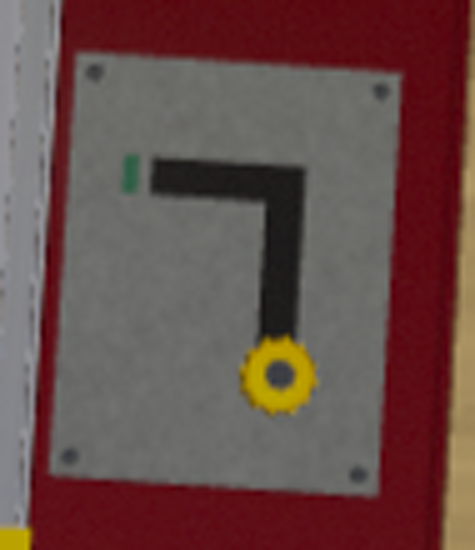

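View pics/cs.png

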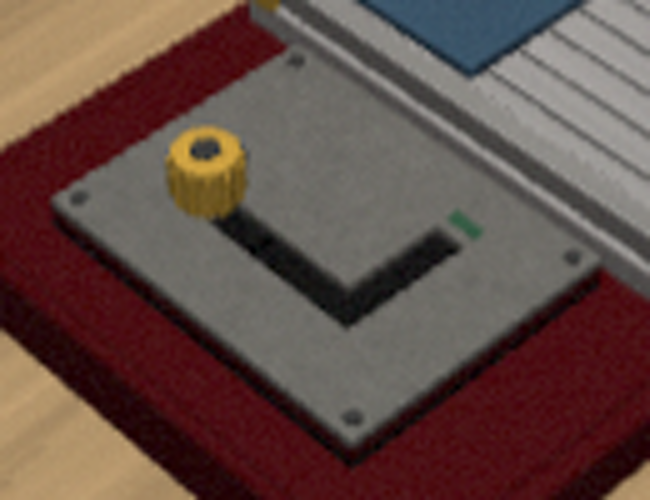

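Crops confirm it: the yellow knurled knob sits in the L slot at its near (robot) end, with the green mark at the left end of the short leg. Next I triangulate the screws, slot corners, mark and knob top.

Run:
```python
from plant import r
from h import *
np.set_printoptions(precision=4,suppress=True)
T=r.capture("top");S=r.capture("scene")
t=lambda x,y:((x+.5)/5-.5+295,(y+.5)/5-.5+160)
s=lambda x,y:((x+.5)/5-.5+255,(y+.5)/5-.5+225)
P={"FL":((95,72),(572,257)),"FR":((381,91),(352,417)),"NL":((69,456),(296,61)),"NR":((358,475),(78,198)),
"green":((131,174),(465,224)),"outer":((304,168),(347,325)),"inner":((266,202),(347,289)),"knobtop":((280,374),(205,149))}
X={}
for k,(a,b) in P.items():
    X[k],e=tri(T,t(*a),S,s(*b)); print(k,X[k],round(e,4),"onz top",onz(T,t(*a),X[k][2] if k=="knobtop" else .0875),"scene",onz(S,s(*b),X[k][2] if k=="knobtop" else .0875))
for k,p in dict(endfar=(152,158),endnear=(150,194),longR=(297,337),longL=(260,337)).items(): print(k,onz(T,t(*p),.0875))
O={k:onz(T,t(*P[k][0]),.0875) for k in P}
d1=(O["FL"]-O["NL"]+O["FR"]-O["NR"]); yaw=np.arctan2(d1[1],d1[0]);d2=(O["NL"]-O["NR"]+O["FL"]-O["FR"])
print("yaw",np.degrees(yaw),np.degrees(np.arctan2(d2[1],d2[0])-np.pi/2))
ux=np.array([np.cos(yaw),np.sin(yaw),0]);uy=np.array([-ux[1],ux[0],0])
c=(O["outer"]+O["inner"])/2;print("corner",c,"home",c+.055*uy,"start",c-.09*ux)
g=O["green"];print("home from green",g-.0165*uy)
ktop=X["knobtop"];print("knob along/cross from corner",(ktop-c)@ux,(ktop-c)@uy)
# depth check
for k in ("FL","NR"):
    u=tuple(int(round(v)) for v in t(*P[k][0]));print(k,T["depth"][u[1],u[0]])
# depth-based points along arms: height map around
K,d,R,tt=cam(T)
u=t(280,374);print("depth knob",T["depth"][int(round(u[1])),int(round(u[0]))],(R@ktop+tt)[2])
# arm height: wrist state, toolbox etc: max z from scene/top depth in boxes near the path
```

```text
FL [0.669  0.0206 0.0863] 0.0012 onz top [0.6692 0.0211 0.0875] scene [0.6693 0.0192 0.0875]
FR [ 0.6633 -0.1113  0.0867] 0.0012 onz top [ 0.6636 -0.1107  0.0875] scene [ 0.6634 -0.1122  0.0875]
NL [0.492  0.0286 0.0857] 0.0013 onz top [0.4924 0.0291 0.0875] scene [0.493  0.0267 0.0875]
NR [ 0.4862 -0.1036  0.0859] 0.0013 onz top [ 0.4866 -0.1029  0.0875] scene [ 0.487  -0.105   0.0875]
green [0.6221 0.0031 0.0866] 0.0011 onz top [0.6223 0.0035 0.0875] scene [0.6223 0.002  0.0875]
outer [ 0.6266 -0.0763  0.0871] 0.0012 onz top [ 0.627  -0.0758  0.0875] scene [ 0.6265 -0.077   0.0875]
inner [ 0.6107 -0.0595  0.0847] 0.0017 onz top [ 0.6108 -0.0586  0.0875] scene [ 0.612  -0.062   0.0875]
knobtop [ 0.5293 -0.0645  0.1177] 0.0015 onz top [ 0.5298 -0.0639  0.1177] scene [ 0.5288 -0.065   0.1177]
endfar [ 0.63   -0.0059  0.0875]
endnear [ 0.6133 -0.0054  0.0875]
longR [ 0.5491 -0.0739  0.0875]
longL [ 0.5487 -0.057   0.0875]
yaw -2.5663126042850615 -2.476017180936832
corner [ 0.6189 -0.0672  0.0875] home [ 0.6214 -0.0123  0.0875] start [ 0.529  -0.0632  0.0875]
home from green [ 0.6216 -0.0129  0.0875]
knob along/cross from corner -0.08960185104638653 -0.0012446267370057283
FL 1.1162847
NR 1.1070172
depth knob 1.0770305 1.0817927972351855
```

Two views agree to about 1.5 mm, with the plate at z≈0.087 and the knob top at 0.118. Corner (0.619,-0.068), home (0.621,-0.013), knob (0.529,-0.0645), saw yaw -2.5°. All of these match the given sizes and are within reach. First I turn the tool to line up with the saw and close the jaws.

apply_moves(slide=[[0, 0, -0.1], [0, 0, 0], [0, 0, 0], [0, 0, 0], [0, 0, 0]], turn=[[0, 0, 0.0757], [0, 0, 0.0757], [0, 0, 0.0757], [0, 0, 0.0757], [0, 0, 0]], jaw=[1, 1, 1, 1, 1], newtons=10)

```text
time_s: 0.85
tcp_pos: [0.2695, -0.6188, 0.2505]
eef_rot: [180.0, -0.0, 177.4]
contact_force: [0.3, -0.0, 0.1]
gripper_width: 0.0534
```

apply_moves(slide=[[-0.13, 0.4, 0], [-0.13, 0.4, 0], [-0.13, 0.4, 0], [-0.13, 0.4, 0], [-0.13, 0.4, 0], [-0.13, 0.4, 0], [-0.13, 0.4, 0], [-0.13, 0.4, 0]], turn=[[0, 0, 0], [0, 0, 0], [0, 0, 0], [0, 0, 0], [0, 0, 0], [0, 0, 0], [0, 0, 0], [0, 0, 0]], jaw=[1, 1, 1, 1, 1, 1, 1, 1])

```text
time_s: 1.65
tcp_pos: [0.3876, -0.3021, 0.2509]
eef_rot: [-180.0, 0.0, 177.7]
contact_force: [1.4, 0.3, 0.1]
gripper_width: 0.0007
```

apply_moves(slide=[[-0.13, 0.4, 0], [-0.13, 0.4, 0], [-0.13, 0.4, 0], [-0.13, 0.4, 0], [-0.13, 0.4, 0], [-0.11, 0.4, 0], [0, 0, 0], [0, 0, 0]], turn=[[0, 0, 0], [0, 0, 0], [0, 0, 0], [0, 0, 0], [0, 0, 0], [0, 0, 0], [0, 0, 0], [0, 0, 0]], jaw=[1, 1, 1, 1, 1, 1, 1, 1])

```text
time_s: 2.45
tcp_pos: [0.4738, -0.0663, 0.2506]
eef_rot: [-180.0, -0.0, 177.8]
contact_force: [-0.2, -0.6, 0.6]
gripper_width: 0.0002
```

Run:
```python
from plant import r
import cv2
for n in("wrist","scene"):
    c=r.capture(n); cv2.imwrite(f"pics/{n}1.png",c["pixels"])
```

```text
(no output)
```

View pics/wrist1.png

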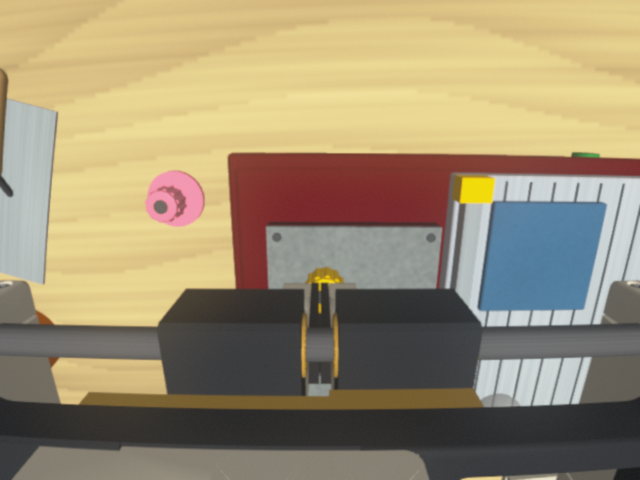

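View pics/scene1.png

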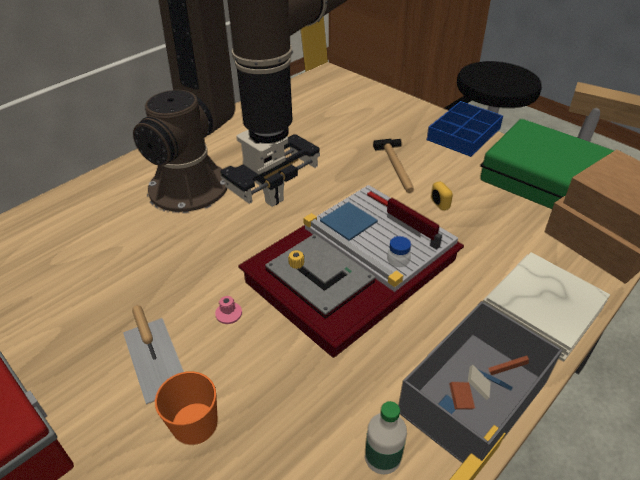

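Run:
```python
import cv2
a=cv2.imread("pics/scene1.png")[125:215,210:330]
cv2.imwrite("pics/cs1.png",cv2.resize(a,None,fx=6,fy=6,interpolation=2))
```

```text
(no output)
```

View pics/cs1.png

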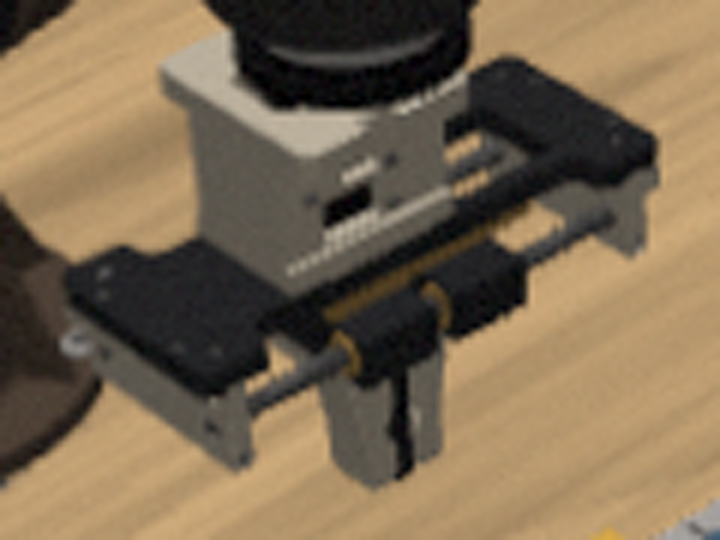

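apply_moves(slide=[[0, 0.04, 0.35], [0, 0, 0.35], [0, 0, 0.35], [0, 0, 0.25], [0, 0, 0.1], [0, 0, 0], [0, 0, 0]], turn=[[0, 0, 0], [0, 0, 0], [0, 0, 0], [0, 0, 0], [0, -0.07, 0], [0, 0, 0], [0, 0, 0]], jaw=[1, 1, 1, 1, 1, 1, 1])

```text
time_s: 3.25
tcp_pos: [0.4728, -0.0644, 0.1105]
eef_rot: [-180.0, 6.0, 177.5]
contact_force: [0.8, -0.4, 0.6]
gripper_width: 0.0005
```

Run:
```python
from plant import r
import cv2
from scipy.spatial.transform import Rotation as Ro
s=r.get_state();print(s["tcp_pos"],s["contact_force"]);print(Ro.from_euler("xyz",s["eef_rot"],degrees=True).as_matrix().round(4))
c=r.capture("scene"); cv2.imwrite("pics/cs2.png",cv2.resize(c["pixels"][180:320,220:400],None,fx=4,fy=4,interpolation=2))
```

```text
[ 0.47276786 -0.06443774  0.11054959] [ 0.78743237 -0.37352648  0.61264983]
[[-9.937e-01  4.370e-02  1.036e-01]
 [ 4.340e-02  9.990e-01 -5.200e-03]
 [-1.037e-01 -7.000e-04 -9.946e-01]]
```

View pics/cs2.png

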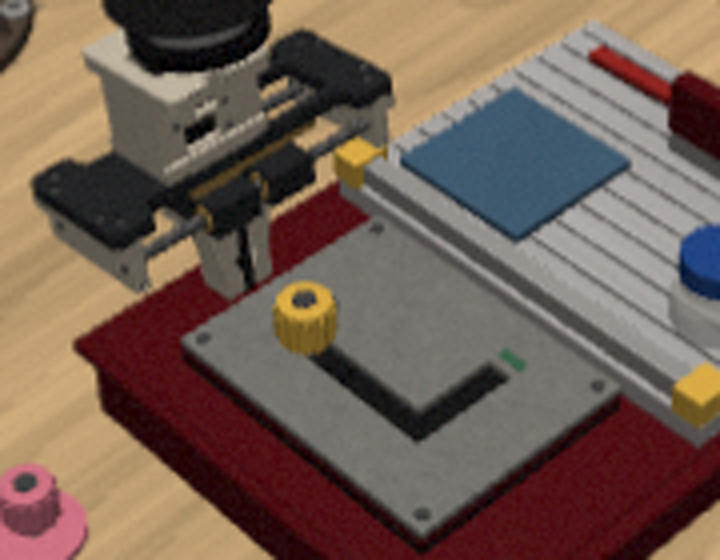

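The tips are tilted forward, about 10 mm above the cover and 29 mm behind the knob. I'll lower slightly, close the gap and start pushing.

apply_moves(slide=[[-0.08, 0.02, 0.04], [-0.08, 0, 0.008], [-0.06, 0, 0.006], [-0.03, 0, 0.003], [-0.03, 0, 0.003], [-0.03, 0, 0.003], [-0.03, 0, 0.003], [-0.03, 0, 0.003]], turn=[[0, 0, 0], [0, 0, 0], [0, 0, 0], [0, 0, 0], [0, 0, 0], [0, 0, 0], [0, 0, 0], [0, 0, 0]], jaw=[1, 1, 1, 1, 1, 1, 1, 1])

```text
time_s: 4.1
tcp_pos: [0.5115, -0.0628, 0.1076]
eef_rot: [-180.0, 6.0, 177.5]
contact_force: [-0.9, 0.2, -0.6]
gripper_width: 0.0003
```

Run:
```python
from plant import r
import cv2
s=r.get_state();print(s["tcp_pos"],s["contact_force"])
c=r.capture("scene"); cv2.imwrite("pics/cs3.png",cv2.resize(c["pixels"][180:320,220:400],None,fx=4,fy=4,interpolation=2))
```

```text
[ 0.51150129 -0.06281257  0.10755188] [-0.90612983  0.1518042  -0.58101495]
```

View pics/cs3.png

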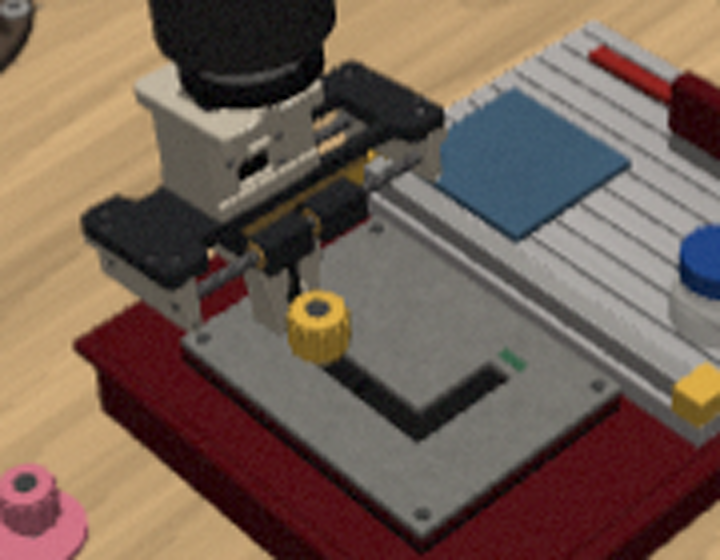

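Contact made: the knob has moved forward about 8 mm, with about 1 N of force. Continue towards the corner.

apply_moves(slide=[[-0.04, 0, 0.004], [-0.04, 0, 0.004], [-0.04, 0, 0.004], [-0.04, 0, 0.004], [-0.04, 0, 0.004], [-0.04, 0, 0.004], [-0.04, 0, 0.004], [-0.04, 0, 0.004]], turn=[[0, 0, 0], [0, 0, 0], [0, 0, 0], [0, 0, 0], [0, 0, 0], [0, 0, 0], [0, 0, 0], [0, 0, 0]], jaw=[1, 1, 1, 1, 1, 1, 1, 1])

```text
time_s: 4.95
tcp_pos: [0.5439, -0.0642, 0.1077]
eef_rot: [-180.0, 6.0, 177.5]
contact_force: [-0.3, -0.2, -0.3]
gripper_width: 0.0006
```

apply_moves(slide=[[-0.04, 0, 0.004], [-0.04, 0, 0.004], [-0.04, 0, 0.004], [-0.04, 0, 0.004], [-0.04, 0, 0.004], [-0.04, 0, 0.004], [-0.04, 0, 0.004], [-0.04, 0, 0.004]], turn=[[0, 0, 0], [0, 0, 0], [0, 0, 0], [0, 0, 0], [0, 0, 0], [0, 0, 0], [0, 0, 0], [0, 0, 0]], jaw=[1, 1, 1, 1, 1, 1, 1, 1])

```text
time_s: 5.75
tcp_pos: [0.576, -0.0656, 0.1079]
eef_rot: [-180.0, 6.0, 177.5]
contact_force: [-0.2, 0.5, 0.4]
gripper_width: 0.0005
```

Run:
```python
from plant import r
import cv2
s=r.get_state();print(s["tcp_pos"],s["contact_force"])
c=r.capture("scene"); cv2.imwrite("pics/cs4.png",cv2.resize(c["pixels"][180:320,220:400],None,fx=4,fy=4,interpolation=2))
```

```text
[ 0.57597441 -0.06560327  0.10788949] [-0.20967235  0.46588594  0.44585949]
```

View pics/cs4.png

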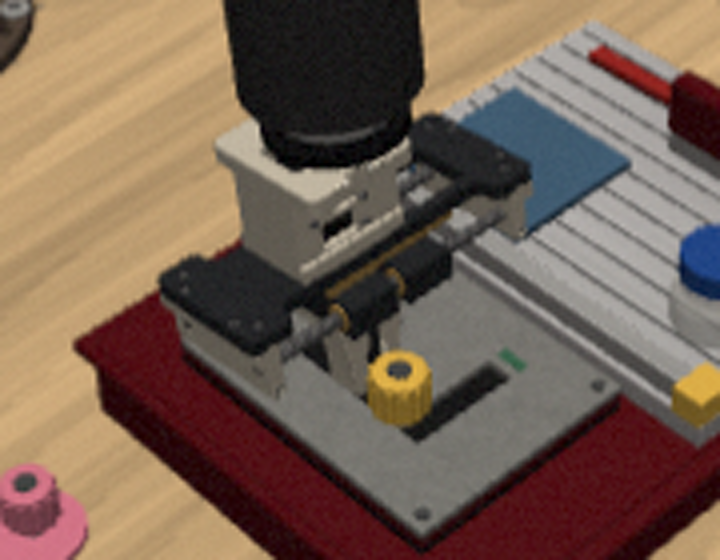

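The knob follows smoothly and is about 18 mm short of the corner. Smaller steps now.

apply_moves(slide=[[-0.03, 0, 0.003], [-0.03, 0, 0.003], [-0.03, 0, 0.003], [-0.03, 0, 0.003], [0, 0, 0]], turn=[[0, 0, 0], [0, 0, 0], [0, 0, 0], [0, 0, 0], [0, 0, 0]], jaw=[1, 1, 1, 1, 1])

```text
time_s: 6.3
tcp_pos: [0.5882, -0.0661, 0.108]
eef_rot: [-180.0, 6.0, 177.5]
contact_force: [0.1, 0.4, -0.1]
gripper_width: 0.0003
```

```bash
cat > k.py <<'E'
from plant import r
from h import *
import sys
np.set_printoptions(precision=4,suppress=True)
def look(n):
    s=r.get_state();print(s["tcp_pos"],s["contact_force"])
    c=r.capture("scene");roi=tuple(map(int,(280,240,375,305)))
    m=mask(c,"yellow",roi);m[:,365:]=0
    q=max(cv2.findContours(m,0,1)[0],key=cv2.contourArea);M=cv2.moments(q);p=np.array((M["m10"]/M["m00"],M["m01"]/M["m00"]))
    # blob centroid was (295.91,258.82) with axis at (.529,-.064): z that reproduces it
    print("blob",cv2.contourArea(q),p,"knob axis at z=.106:",onz(c,p,.106))
    cv2.imwrite(f"pics/{n}.png",cv2.resize(c["pixels"][180:320,220:400],None,fx=4,fy=4,interpolation=2))
    return c
if __name__=="__main__":
    c=look(sys.argv[1]); print("ref initial blob:",onz(c,(295.91,258.82),.106))
E
python3 k.py cs5
```

```text
[ 0.5882 -0.0661  0.108 ] [ 0.0629  0.4107 -0.0803]
blob 229.5 [323.4473 279.5519] knob axis at z=.106: [ 0.6176 -0.0693  0.106 ]
ref initial blob: [ 0.5303 -0.0661  0.106 ]
```

View pics/cs5.png

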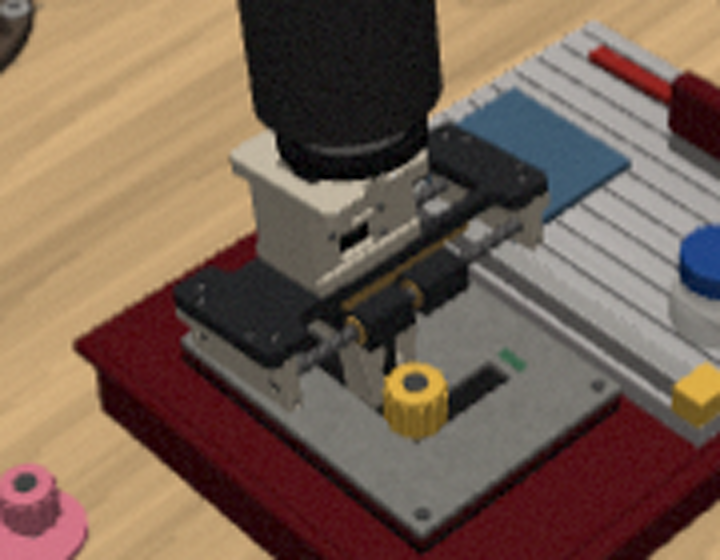

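The knob has moved 87 mm, so it is practically at the corner. I'll feel for the stop in 1 mm steps.

apply_moves(slide=[[-0.01, 0, 0.001], [-0.01, 0, 0.001], [-0.01, 0, 0.001], [0, 0, 0]], turn=[[0, 0, 0], [0, 0, 0], [0, 0, 0], [0, 0, 0]], jaw=[1, 1, 1, 1])

```text
time_s: 6.75
tcp_pos: [0.5908, -0.0662, 0.108]
eef_rot: [-180.0, 6.0, 177.5]
contact_force: [-0.7, 0.3, -0.0]
gripper_width: 0.0002
```

```bash
python3 k.py cs6
```

```text
[ 0.5908 -0.0662  0.108 ] [-0.708   0.3123 -0.0036]
blob 229.5 [324.1358 280.0617] knob axis at z=.106: [ 0.6197 -0.0693  0.106 ]
ref initial blob: [ 0.5303 -0.0661  0.106 ]
```

The knob has moved 89.5 mm, on the short leg's centreline at about (0.619,-0.068). Back off, go round to its right side, and tilt the tips to the left.

apply_moves(slide=[[0.15, 0, -0.015], [0, -0.25, 0], [0, -0.25, 0], [-0.22, 0, 0], [-0.21, 0, 0], [0, 0, 0], [0, 0, 0], [0, 0, 0]], turn=[[0, 0, 0], [0, 0.07, 0], [0, 0, 0], [0, 0, 0], [0, 0, 0], [-0.07, 0, 0], [0, 0, 0], [0, 0, 0]], jaw=[1, 1, 1, 1, 1, 1, 1, 1])

```text
time_s: 7.6
tcp_pos: [0.6165, -0.1184, 0.1078]
eef_rot: [174.1, 0.0, 177.4]
contact_force: [-0.2, -0.2, -0.3]
gripper_width: 0.0002
```

```bash
python3 k.py cs7;python3 -c "
from plant import r
from scipy.spatial.transform import Rotation as Ro
print(Ro.from_euler('xyz',r.get_state()['eef_rot'],degrees=True).as_matrix().round(4))"
```

```text
[ 0.6165 -0.1184  0.1078] [-0.2392 -0.2031 -0.3198]
blob 125.5 [325.8433 282.8699] knob axis at z=.106: [ 0.6279 -0.0727  0.106 ]
ref initial blob: [ 0.5303 -0.0661  0.106 ]
[[-9.990e-01  4.410e-02  4.400e-03]
 [ 4.430e-02  9.937e-01  1.031e-01]
 [ 2.000e-04  1.032e-01 -9.947e-01]]
```

View pics/cs7.png

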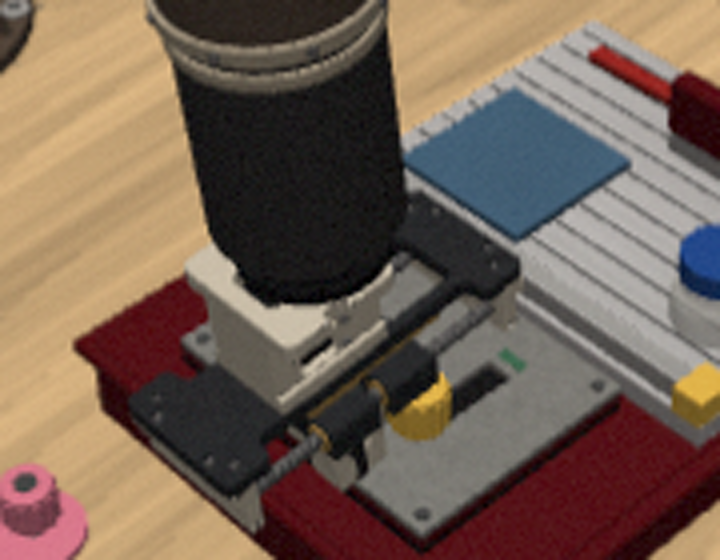

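Finger is on the knob's right, with about 11 mm of gap. Push left along the short leg.

apply_moves(slide=[[0, 0.04, 0.004], [0, 0.04, 0.004], [0, 0.03, 0.003], [0, 0.03, 0.003], [0, 0.03, 0.003], [0, 0.03, 0.003], [0, 0.03, 0.003], [0, 0.03, 0.003]], turn=[[0, 0, 0], [0, 0, 0], [0, 0, 0], [0, 0, 0], [0, 0, 0], [0, 0, 0], [0, 0, 0], [0, 0, 0]], jaw=[1, 1, 1, 1, 1, 1, 1, 1])

```text
time_s: 8.45
tcp_pos: [0.6176, -0.0911, 0.1081]
eef_rot: [174.0, 0.0, 177.5]
contact_force: [-0.3, -0.4, 0.4]
gripper_width: 0.0006
```

```bash
python3 k.py cs8
```

```text
[ 0.6176 -0.0911  0.1081] [-0.3418 -0.3588  0.3871]
blob 98.0 [330.3197 280.1837] knob axis at z=.106: [ 0.6293 -0.0606  0.106 ]
ref initial blob: [ 0.5303 -0.0661  0.106 ]
```

View pics/cs8.png

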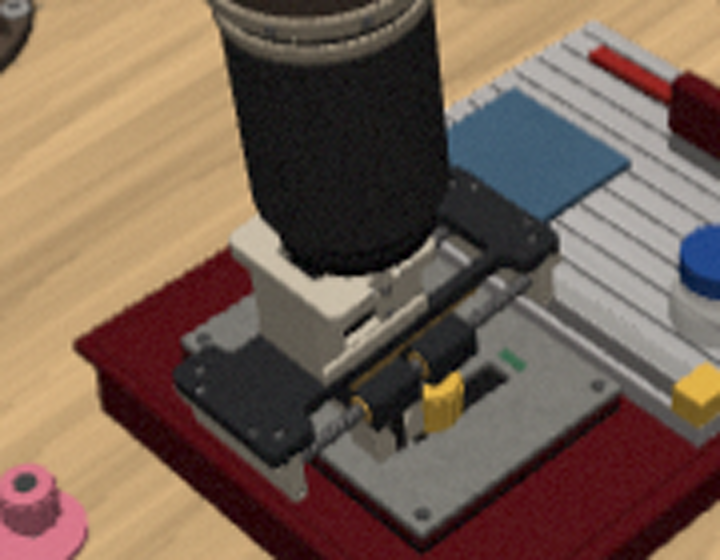

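The knob follows into the short leg. Continue.

apply_moves(slide=[[0, 0.04, 0.004], [0, 0.04, 0.004], [0, 0.04, 0.004], [0, 0.04, 0.004], [0, 0.04, 0.004], [0, 0.04, 0.004], [0, 0.04, 0.004], [0, 0.03, 0.003]], turn=[[0, 0, 0], [0, 0, 0], [0, 0, 0], [0, 0, 0], [0, 0, 0], [0, 0, 0], [0, 0, 0], [0, 0, 0]], jaw=[1, 1, 1, 1, 1, 1, 1, 1])

```text
time_s: 9.3
tcp_pos: [0.6189, -0.0598, 0.1082]
eef_rot: [174.0, -0.0, 177.5]
contact_force: [0.1, -1.0, 0.2]
gripper_width: 0.0009
```

```bash
python3 k.py cs9
```

```text
[ 0.6189 -0.0598  0.1082] [ 0.0518 -0.9923  0.203 ]
blob 91.5 [340.8361 272.8015] knob axis at z=.106: [ 0.6306 -0.0293  0.106 ]
ref initial blob: [ 0.5303 -0.0661  0.106 ]
```

View pics/cs9.png

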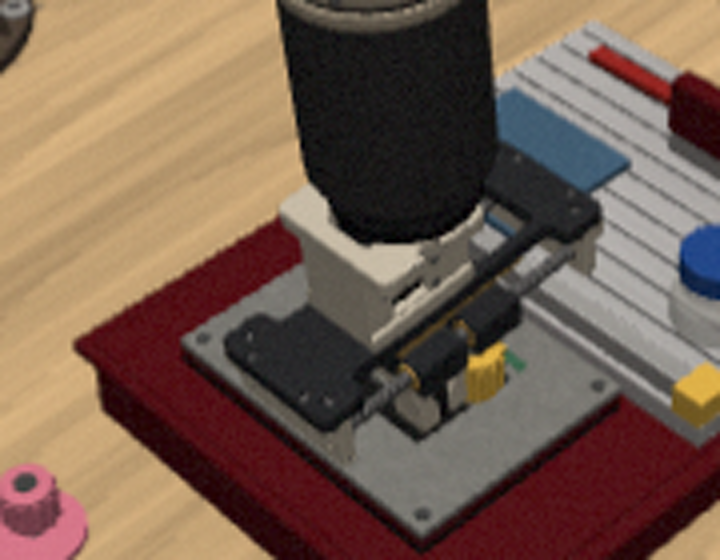

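Knob near (0.62,-0.024) by the finger offset, about 10 mm to go. Step finely and watch the force.

apply_moves(slide=[[0, 0.02, 0.002], [0, 0.02, 0.002], [0, 0.02, 0.002], [0, 0.01, 0.001], [0, 0, 0]], turn=[[0, 0, 0], [0, 0, 0], [0, 0, 0], [0, 0, 0], [0, 0, 0]], jaw=[1, 1, 1, 1, 1])

```text
time_s: 9.85
tcp_pos: [0.6192, -0.053, 0.1082]
eef_rot: [174.0, 0.0, 177.5]
contact_force: [-0.8, 0.1, -0.5]
gripper_width: 0.0002
```

apply_moves(slide=[[0, 0.01, 0.001], [0, 0.01, 0.001], [0, 0, 0]], turn=[[0, 0, 0], [0, 0, 0], [0, 0, 0]], jaw=[1, 1, 1])

```text
time_s: 10.15
tcp_pos: [0.6193, -0.0511, 0.1083]
eef_rot: [174.0, 0.0, 177.5]
contact_force: [-0.1, -0.5, 0.5]
gripper_width: 0.0004
```

```bash
python3 k.py cs10
```

```text
[ 0.6193 -0.0511  0.1083] [-0.0576 -0.4657  0.4828]
blob 89.0 [343.8071 270.8109] knob axis at z=.106: [ 0.6312 -0.0206  0.106 ]
ref initial blob: [ 0.5303 -0.0661  0.106 ]
```

View pics/cs10.png

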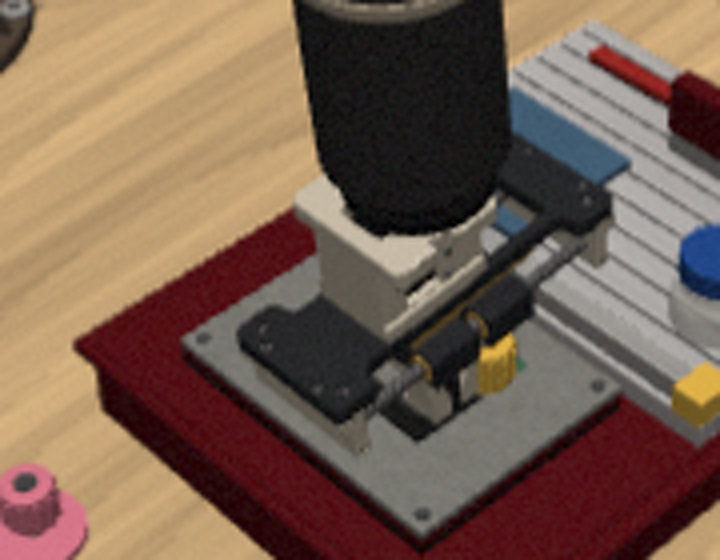

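No end stop felt yet. Go on 1 mm at a time.

apply_moves(slide=[[0, 0.01, 0.001], [0, 0.01, 0.001], [0, 0, 0]], turn=[[0, 0, 0], [0, 0, 0], [0, 0, 0]], jaw=[1, 1, 1])

```text
time_s: 10.5
tcp_pos: [0.6194, -0.049, 0.1083]
eef_rot: [174.0, -0.0, 177.5]
contact_force: [-0.1, -1.4, -0.3]
gripper_width: 0.0004
```

apply_moves(slide=[[0, 0.01, 0.001], [0, 0, 0]], turn=[[0, 0, 0], [0, 0, 0]], jaw=[1, 1])

```text
time_s: 10.7
tcp_pos: [0.6194, -0.048, 0.1083]
eef_rot: [174.0, 0.0, 177.5]
contact_force: [0.4, -0.2, 0.6]
gripper_width: 0.0012
```

apply_moves(slide=[[0, 0.01, 0.001], [0, 0, 0]], turn=[[0, 0, 0], [0, 0, 0]], jaw=[1, 1])

```text
time_s: 10.9
tcp_pos: [0.6195, -0.047, 0.1083]
eef_rot: [174.0, 0.0, 177.5]
contact_force: [-0.3, -0.7, -0.3]
gripper_width: 0.0007
```

```bash
python3 k.py cs11
```

```text
[ 0.6195 -0.047   0.1083] [-0.3163 -0.6934 -0.3307]
blob 87.5 [345.1905 269.8838] knob axis at z=.106: [ 0.6314 -0.0165  0.106 ]
ref initial blob: [ 0.5303 -0.0661  0.106 ]
```

apply_moves(slide=[[0, 0.01, 0.001], [0, 0, 0]], turn=[[0, 0, 0], [0, 0, 0]], jaw=[1, 1])

```text
time_s: 11.15
tcp_pos: [0.6196, -0.046, 0.1083]
eef_rot: [174.0, 0.0, 177.5]
contact_force: [0.1, -0.1, 0.1]
gripper_width: 0.0008
```

apply_moves(slide=[[0, 0.01, 0.001], [0, 0, 0]], turn=[[0, 0, 0], [0, 0, 0]], jaw=[1, 1])

```text
time_s: 11.35
tcp_pos: [0.6195, -0.0454, 0.1083]
eef_rot: [174.0, -0.0, 177.5]
contact_force: [-0.2, -2.2, 0.0]
gripper_width: 0.0004
```

```bash
python3 k.py cs12; python3 -c "
from plant import r
import cv2
c=r.capture('top');cv2.imwrite('pics/ct12.png',cv2.resize(c['pixels'][140:290,260:400],None,fx=4,fy=4,interpolation=2))"
```

```text
[ 0.6195 -0.0454  0.1083] [-0.159  -2.2259  0.0161]
blob 96.5 [345.6459 269.4698] knob axis at z=.106: [ 0.6313 -0.0149  0.106 ]
ref initial blob: [ 0.5303 -0.0661  0.106 ]
```

View pics/cs12.png

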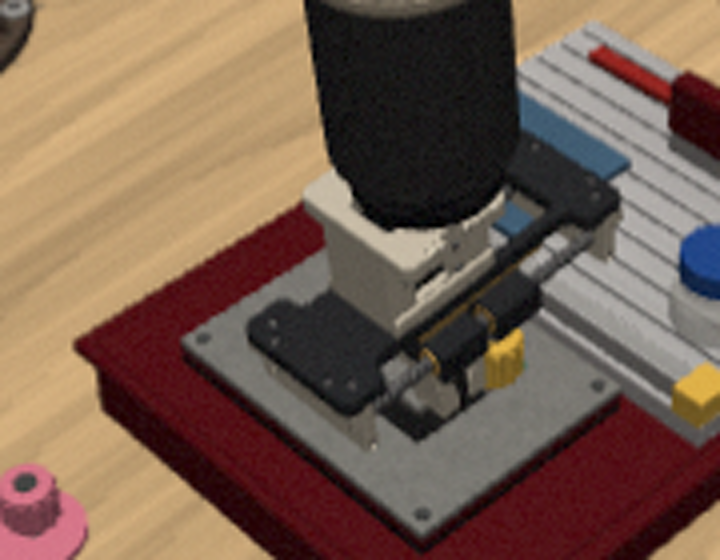

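View pics/ct12.png

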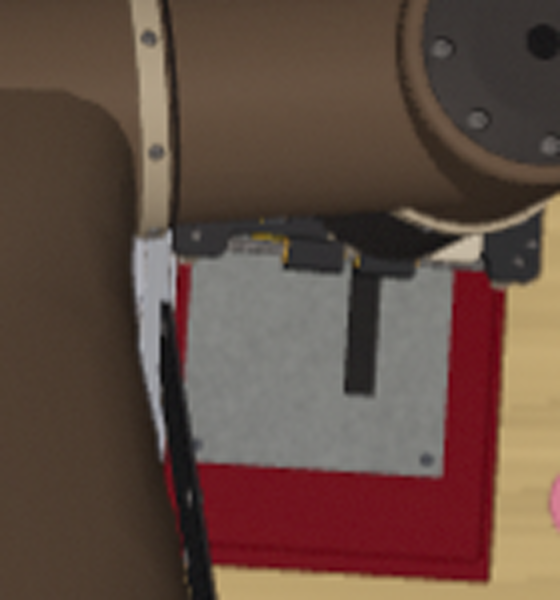

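The TCP gained only 0.6 mm of a 1 mm step and the force rose to 2.2 N, so this may be the stop. One more step to confirm.

apply_moves(slide=[[0, 0.01, 0.001], [0, 0, 0]], turn=[[0, 0, 0], [0, 0, 0]], jaw=[1, 1])

```text
time_s: 11.65
tcp_pos: [0.6196, -0.0449, 0.1085]
eef_rot: [174.0, -0.0, 177.5]
contact_force: [-0.3, -5.8, 1.1]
gripper_width: 0.0005
```

The force climbs to 5.8 N, so the pin is at the end of the short leg. Back off to the right, then up and away towards the right side to clear the cameras.

apply_moves(slide=[[0, -0.1, -0.01], [0, -0.2, -0.02], [0, -0.1, -0.2], [0, 0, -0.4], [0, 0, -0.4], [0, 0, -0.4], [0, 0, 0]], turn=[[0, 0, 0], [0, 0, 0], [0, 0, 0], [0.07, 0, 0], [0, 0, 0], [0, 0, 0], [0, 0, 0]], jaw=[1, 1, 1, 1, 1, 1, 1])

```text
time_s: 12.35
tcp_pos: [0.6204, -0.0906, 0.2534]
eef_rot: [180.0, 0.6, 177.6]
contact_force: [0.9, 0.5, 0.9]
gripper_width: 0.0005
```

apply_moves(slide=[[0.1, -0.4, 0], [0.1, -0.4, 0], [0.1, -0.4, 0], [0.1, -0.4, 0], [0.1, -0.4, 0], [0.1, -0.4, 0], [0, -0.3, 0], [0, 0, 0]], turn=[[0, 0, 0], [0, 0, 0], [0, 0, 0], [0, 0, 0], [0, 0, 0], [0, 0, 0], [0, 0, 0], [0, 0, 0]], jaw=[1, 1, 1, 1, 1, 1, 1, 1])

```text
time_s: 13.15
tcp_pos: [0.5449, -0.361, 0.246]
eef_rot: [180.0, -0.0, 177.3]
contact_force: [-0.4, -0.4, -0.0]
gripper_width: 0.0006
```

```bash
python3 k.py cs13
python3 - <<'E'
from plant import r
from h import *
T=r.capture("top");cv2.imwrite("pics/top13.png",T["pixels"])
m=mask(T,"yellow",(310,175,375,250));q=cv2.findContours(m,0,1)[0]
for c in q:
    if cv2.contourArea(c)>50:
        M=cv2.moments(c);p=(M["m10"]/M["m00"],M["m01"]/M["m00"]);print(p,onz(T,p,.118))
print("initial",onz(T,(350.09,234.79),.118))
E
```

```text
[ 0.5449 -0.361   0.246 ] [-0.4106 -0.3699 -0.0053]
blob 217.5 [342.449  267.5142] knob axis at z=.106: [ 0.6223 -0.0153  0.106 ]
ref initial blob: [ 0.5303 -0.0661  0.106 ]
(328.19571865443424, 193.50560652395512) [ 0.62009874 -0.01230171  0.118     ]
initial [ 0.52892528 -0.06277521  0.118     ]
```

View pics/top13.png

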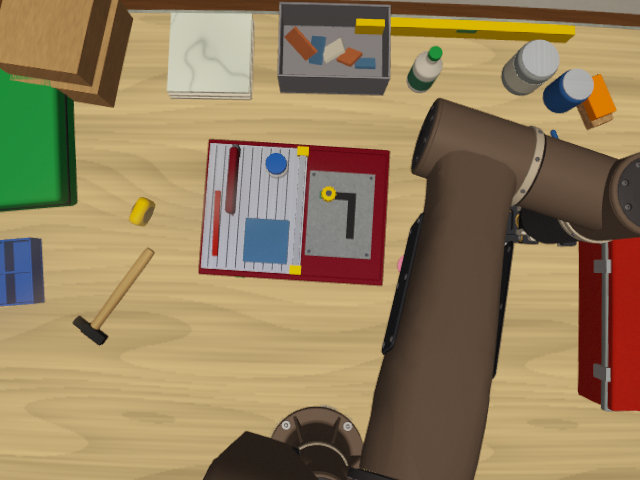

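View pics/cs13.png

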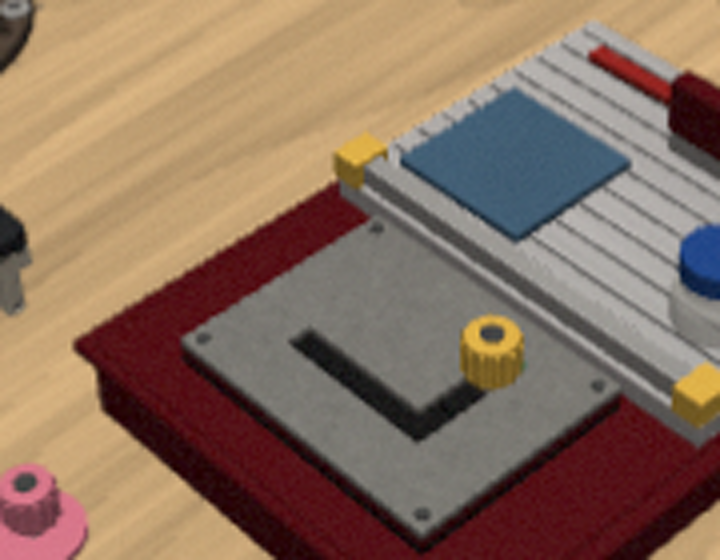

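The top view puts the knob at (328,193), up against the green mark. That is (0.620,-0.012), within about 1.5 mm of home. Tile, tub, pencil, mallet and tape are unmoved and the hand is clear. Handing in.

```bash
python3 -c "
from plant import r
print(r.close_job(), r.get_state()['time_s'])"
```

```text
the job is handed in; nothing more can be done
the job is handed in; nothing more can be done
```

The yellow knob is locked at the green-mark end of the short leg, and I handed the job in at about 13 s of the 53 s allowed. No verdict was reported.

- **How:** I used closed fingertips tilted about 6° so they pushed low on the grip. They took the knob about 90 mm along the long leg to the corner, then left along the short leg from the other side. At the end stop the wrist force read about 5.8 N; before that every reading was about 2 N or less.
- **Knob position:** the last top view puts it at (0.620, -0.012), against a measured home of (0.621, -0.0125). The scene view gives (0.622, -0.015). The two differ by about 3 mm, close to the calibration offset seen at the start. The knob looks upright and seated in both views.
- **Other things:** the tile, tub, pencil, mallet and tape measure look unmoved in the last pictures.
- **Not checked:** the arm hid the bucket and trowel in the last top view, so I didn't confirm them by picture. The hand stayed well above both, and no unexpected force showed.
- **Hand:** it finished clear, with the tool centre at z ≈ 0.25 m, to the right of the saw.

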